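Bottom a temperature probe in the clear bore of a dry block heater and set its stop collar

ROBOT

A 6-joint arm with a two-finger parallel gripper is mounted at the origin on the work surface. World frame = base frame: x ahead of the robot, y to its left, z up, the work surface at z = 0. Lengths are in m, angles in rad, forces in N, time in s.
With the tool pointing down it reaches from about 0.375 to 0.825 m from the base axis. Payload 5.5 kg.
Tool frame: the origin (TCP) lies midway between the tips of the shut fingers; the grasp point (between the pads) lies 19 mm behind it; z points along the fingers, y is the line along which they close (so a half turn about z gives the same grasp; the last joint's range is limited). The gripper opens to 85 mm and grips with 20 to 120 N. Pads are 22 mm wide; open, the fingers measure 114 mm over their backs; the gripper's body (76 mm by 85 mm) begins 54 mm behind the grasp point. The pads swing forward as they close: fully open they stand 13 mm farther back than shut.
Start: joints at [-1.282, 0.314, -0.047, 1.21, 0, 1.571], TCP at [0.171, -0.575, 0.231] pointing down, gripper open.
Joint ranges: [-2.67, 2.67], [-0.69, 1.73], [-1.03, 1.25], [-2.08, 2.16], [-1.42, 1.45], [-3.14, 3.14]. Speed limits (rad/s): [2.39, 2.39, 3.01, 3.14, 3.14, 3.14].

INTERFACE

Orientations are given as a unit quaternion [w, x, y, z].
In Python, from workcell import get_obs, capture, job_done gives the robot as it stands. The module is installed in compiled form; this text tells all that it offers.
- The arm moves only by the tool apply_moves, never from a script. Its argument "rows" is a list of rows, each an object with "translation": the shift along the tool's x, y, z in mm, a list of three; "rotation": the turn, a rotation vector about the tool's x, y, z in degrees, a list of three; "grip": the gripper command: -1 is fully open, 1 is shut, values between are in proportion. A call has exactly 10 rows; each row is the pose to reach, as a shift and turn from the pose commanded when the call began, along the tool's axes at that moment; what a row does not reach only later rows make up. A row lasts 1/10 s, in which the tool goes at most 50 mm and 8.59 degrees, less where a joint would pass 70% of its speed; a pose out of reach is approached as far as the arm can. A call with a gripper value outside its range is refused whole. The fingers move at their own pace and stop on an object; the grip force is fixed at half the most. Time passes only in rows, so rows that repeat a pose let the fingers close, or fill a call up. It gives the time, the measured TCP pose, the force, the opening and the grip force at its end, in the units of the state.
- get_obs(): the state, without advancing time (a new reading comes with each control period).
- capture(name): name is "side" or "top"; returns a dict with "img" (400x640x3 uint8, red, green, blue), "vertical_fov" (degrees; the focal length in pixels is half the picture's height over the tangent of half this angle, whatever the lens; pixels are square), "cx", "cy" (the principal point, pixels), "T" (4x4, takes a point from camera to world coordinates). Camera axes: x right, y down, z forward; pixel columns grow to the right and rows downward; lengths in m; the calibration is good to about 2 mm. A picture is of the moment at which its call begins. There is no depth.
- job_done(): hands the job in; it is judged then, once.
The state is a dict: "time": time; "joint_pos": joint angles; "qvel": joint speeds; "joint_efforts": joint torques, N m; "tool_pos": TCP position; "tool_rot": TCP orientation; "ft_force": force on the tool from outside, world axes, zero at the start; "wrist_torque": the same for the moment, N m; "gripper_width": finger opening in m; "grip_force": force on a finger pad.
Only numpy, scipy, OpenCV 4.12 (cv2) and the standard library are available. Lean on these libraries where they do the work, as an engineer would, in place of code of your own. Each camera call takes 0.05 s, during which the arm holds its last target. There are 200 camera calls.

TASK

Fit the temperature probe from the rack into the dry block heater. A spacer has been left in one of the heater's two sensor bores, so lower the probe gently into a bore until its tip bottoms, judge from how far it went in whether this is the deep, clear bore, and move to the other one if it is not. With the tip standing on the bottom of the clear bore, then slide the stop collar down the probe until it sits on the block's face, and leave the probe standing there; do not ram or drop the probe, press hard on the collar or disturb the glassware and other things.

Things in the scene. Friction and masses are not known exactly. Their poses are not given: they have to be found in the camera images.
- heater: Dry block heater, fixed: white housing 200 x 250 x 96 mm around an aluminium block 130 x 170 mm whose flat top face is 100 mm above the table. Origin: centre of its underside; x points away from the front panel, y left, z up. Two slim sensor bores near the front (x = -45 mm, y = +35 and -35 mm); behind them (x = 12 and 44 mm) six 18 mm vial bores (y = -50, 0, 50 mm), two holding vials.
- bore_left (a point): Centre of the mouth of the left sensor bore (heater y = +35 mm), level with the block's face. Upright round blind bore, 12 mm wide, flat bottom. Of the two sensor bores the clear one is 56 to 70 mm deep, the other, with a spacer in it, 36 to 44 mm; which is which and the exact depths differ each time and must be felt.
- bore_right (a point): Centre of the mouth of the right sensor bore (heater y = -35 mm), level with the block's face; same width and look as the left one.
- rack: White plastic rack, fixed, 60 x 170 x 60 mm, origin at the centre of its underside. Three blind holes, 11.5 mm wide and 50 mm deep, in a row along its y axis at y = -55, 0 and +55 mm. They hold the probe, a glass rod and a steel pestle, in any order.
- probe: Loose temperature probe, about 150 g with collar, standing in the rack (tip 10 mm above the table); the only one there with a wide disc collar. Steel sheath 10 mm in diameter, 90 mm long, its lowest 4 mm tapered to 5.6 mm; above it a round grey handle 16 mm in diameter, 34 mm tall (124 mm in all). Origin: the tip; z runs up the axis to the handle.
- probe_tip (a point): The probe's tip, on its axis (lower end of the sheath). It is delicate: it must never meet anything with more than 25 N.
- probe_handle (a point): Middle of the probe's handle, on its axis, 107 mm above the tip.
- collar_under (a point): Centre of the underside of the stop collar, a steel disc 36 mm in diameter and 10 mm thick that slides on the sheath with about 3 N of friction and stays where left. Its rim stands out 10 mm around the 16 mm handle and can be pushed down from above. Never press it on the block with more than 25 N.
- collar (a joint): Position of the stop collar along the sheath in m: 0 when its top touches the handle (underside 80 mm above the tip), growing as it slides down towards the tip; starts at 0 to 4 mm, at most 50 mm.
- glass_rod: Loose glass stirring rod, 8 mm in diameter, 130 mm long, standing in the rack; origin at its lower end. Leave alone.
- steel_pestle: Loose steel pestle, 8 mm rod with a 14 mm ball on top, 128 mm long, standing in the rack; origin at its lower end. Leave alone.
- vial_a: Loose capped vial, 16 mm in diameter, 99 mm long, in a vial bore of the heater, standing 24 mm out of the face; origin at its lower end. Leave alone.
- vial_b: Loose capped vial like vial_a in another vial bore. Leave alone.
- flask: Loose conical glass flask, 66 mm wide, 98 mm tall; origin at its underside. Leave alone.
- beaker: Loose glass beaker, 56 mm wide, 75 mm tall; origin at its underside. Leave alone.
- reagent_bottle: Loose amber bottle with a blue cap, 72 mm wide, 140 mm tall; origin at its underside. Leave alone.
- small_bottle: Loose small amber bottle with a blue cap, 44 mm wide, 85 mm tall; origin at its underside. Leave alone.
Not all that is in view belongs to the job. Leave any green look-alike of the probe alone.

How it is judged:
By the outcome, as a careful person would: the job done as asked, in the order asked, and still so for the second after the job is handed in, with the robot touching nothing.
It also fails if it takes over 72 s, if anything falls off the work surface, if the arm or the gripper's body presses on something with over 40 N, if the wrist force passes 120 N, or if a joint passes its speed limit or range.

## Working session

There is one attempt and no reset: what is moved stays moved. The work goes in short steps, Python scripts to look and compute and a tool call to move; the robot and the scene stay as the last step left them, time stands still between calls to the robot, and variables do not carry over. Pictures are saved under pics/ and viewed, at most 10 in all, crops included, and the job is handed in when it is done.

Besides the shell and the picture viewer there is one more tool, called after "Request:" as name(argument=value, ...) on one line, values as JSON. apply_moves: Moves the arm, as the interface text tells. Its arguments: {"type":"object","properties":{"rows":{"type":"array","items":{"type":"object","properties":{"translation":{"type":"array","items":{"type":"number"}},"rotation":{"type":"array","items":{"type":"number"}},"grip":{"type":"number"}}}}},"required":["rows"]}

```bash
mkdir -p pics; cat > h.py <<'E'
import numpy as np, cv2
from workcell import get_obs, capture, job_done
def snap(n,f):
    c=capture(n); cv2.imwrite('pics/'+f,c['img'][:,:,::-1]); np.savez('pics/'+f+'.npz',**{k:c[k] for k in c}); return c
def ray(c,u,v):
    f=200/np.tan(np.radians(float(c['vertical_fov']))/2)
    d=np.array([(u-c['cx'])/f,(v-c['cy'])/f,1]); T=np.array(c['T']); return T[:3,3],T[:3,:3]@d
def onz(c,u,v,z):
    o,d=ray(c,u,v); return o+d*(z-o[2])/d[2]
def proj(c,p):
    f=200/np.tan(np.radians(float(c['vertical_fov']))/2); T=np.array(c['T'])
    q=T[:3,:3].T@(np.array(p)-T[:3,3]); return q[0]/q[2]*f+c['cx'],q[1]/q[2]*f+c['cy']
def cross(c1,p1,c2,p2):
    o1,d1=ray(c1,*p1); o2,d2=ray(c2,*p2)
    s=np.linalg.lstsq(np.c_[d1,-d2],o2-o1,rcond=None)[0]; a=o1+s[0]*d1;b=o2+s[1]*d2
    return (a+b)/2,np.linalg.norm(a-b)
E
python3 - <<'E'
from h import *
for n in('top','side'):
    c=snap(n,n+'0.png'); print(n,c['vertical_fov'],c['cx'],c['cy'],np.round(c['T'],3))
print(get_obs())
E
```

```text
top 46.3819790259385 320.5256730912885 204.82333097629885 [[ 0.018 -0.997  0.074  0.447]
 [-1.    -0.018 -0.002  0.037]
 [ 0.004 -0.074 -0.997  1.329]
 [ 0.     0.     0.     1.   ]]
side 54.90092171407903 321.20803353510604 194.94214981825039 [[ 0.963 -0.172  0.21   0.33 ]
 [-0.271 -0.658  0.703 -0.579]
 [ 0.017 -0.733 -0.68   0.694]
 [ 0.     0.     0.     1.   ]]
{'time': 0.1, 'joint_pos': array([-1.28202067e+00,  3.14173646e-01, -4.79799647e-02,  1.21018981e+00,
        4.21898374e-05,  1.57080260e+00]), 'qvel': array([ 0.00141883,  0.00072472,  0.00230308, -0.00015226, -0.00161346,
       -0.00113831]), 'joint_efforts': array([ 3.53458527e-04, -5.40768600e+01,  3.40540445e+01,  1.11655288e-02,
       -4.59541968e-05, -5.12217042e-06]), 'tool_pos': array([ 0.17073324, -0.57465576,  0.2305094 ]), 'tool_rot': array([-7.68533179e-04,  9.89594332e-01,  1.43883494e-01, -9.04301807e-05]), 'ft_force': array([ 0.07758925, -0.26115183,  0.02246397]), 'wrist_torque': array([-0.03585472, -0.00275403, -0.00245602]), 'grip_force': 0.0, 'gripper_width': 0.08555519421128625}
```

View pics/top0.png

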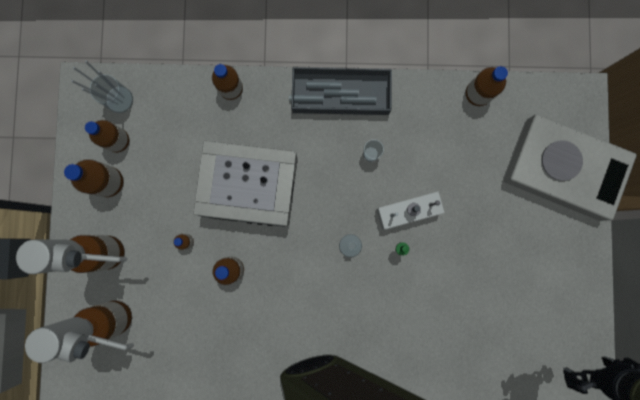

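View pics/side0.png

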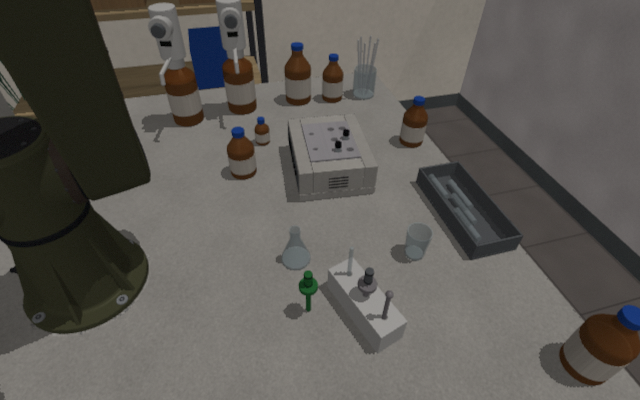

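Top view: the probe is in the middle rack hole at about (413,210), with the sensor bores at about (229,197) and (256,201). In the side view, the handle is at about (369,273) and the green look-alike at (308,290). I'll measure these next with crops.

```bash
python3 - <<'E'
from h import *
c=dict(np.load('pics/top0.png.npz')); s=dict(np.load('pics/side0.png.npz'))
g=cv2.cvtColor(c['img'],cv2.COLOR_RGB2GRAY)
R=g[150:225,195:300]
m=(R<90).astype(np.uint8)
n,l,st,ce=cv2.connectedComponentsWithStats(m)
for i in range(1,n):
    u,v=ce[i]+[195,150]
    if st[i,4]<200 : print('blob',u,v,st[i,4],onz(c,u,v,.1).round(4))
a=cv2.resize(c['img'][140:235,190:300],(770,665))[:590]
A=cv2.resize(c['img'][185:265,370:450],(400,400),interpolation=cv2.INTER_CUBIC)
B=cv2.resize(s['img'][240:350,320:410],(327,400),interpolation=cv2.INTER_CUBIC)
cv2.imwrite('pics/crop.png',np.hstack([A,B])[:,:,::-1])
w=((c['img'].min(2)>150)*255).astype(np.uint8)[180:240,370:450]
k=max(cv2.findContours(w,0,2)[0],key=cv2.contourArea); r=cv2.minAreaRect(k); print(r)
for p in cv2.boxPoints(r)+[370,180]: print(onz(c,*p,.06).round(4))
E
```

```text
blob 292.0121951219512 191.39634146341464 164 [0.5716 0.1101 0.1   ]
blob 227.77777777777777 163.66666666666666 36 [0.6424 0.2823 0.1   ]
blob 245.77049180327867 166.22950819672133 61 [0.6364 0.2343 0.1   ]
blob 265.06060606060606 168.12121212121212 33 [0.6323 0.183  0.1   ]
blob 226.22857142857143 175.57142857142858 35 [0.6105 0.2853 0.1   ]
blob 244.79411764705884 177.64705882352942 34 [0.6059 0.236  0.1   ]
blob 263.07272727272726 180.56363636363636 55 [0.599  0.1874 0.1   ]
blob 229.0 197.5 16 [0.5523 0.2761 0.1   ]
blob 255.28571428571428 200.5 14 [0.5456 0.2065 0.1   ]
((24.703845977783203, 31.580768585205078), (13.06816291809082, 26.31174087524414), 74.74488067626953)
[ 0.5326 -0.1291  0.06  ]
[ 0.5528 -0.1982  0.06  ]
[ 0.5185 -0.2077  0.06  ]
[ 0.4984 -0.1387  0.06  ]
```

View pics/crop.png

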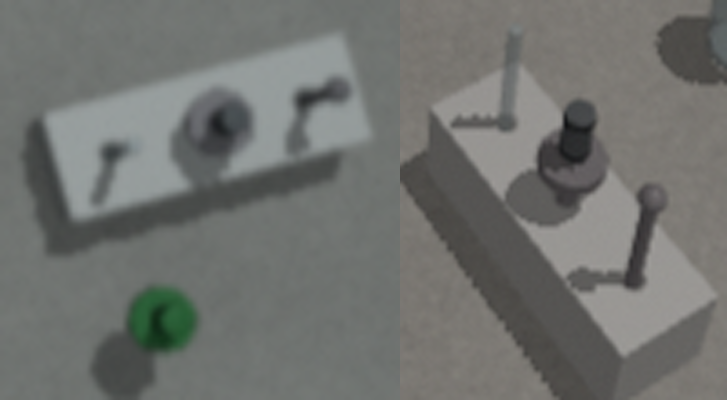

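Crop: the handle top is at top px (415.8,208.4) and side px (369.2,271.1), with the collar around it. The probe stands about upright at the rack's centre, and the glass rod and pestle are at the rack's ends.

```bash
python3 - <<'E'
from h import *
c=dict(np.load('pics/top0.png.npz')); s=dict(np.load('pics/side0.png.npz'))
tp=(415.8,208.4); sp=(369.2,271.1)
print('handle top',onz(c,*tp,.134),onz(s,*sp,.134),cross(c,tp,s,sp))
q=np.array([(45,118),(345,33),(372,140),(78,222)])/5+[370,185]
P=np.array([onz(c,*p,.06) for p in q]); print(P.round(4),P.mean(0))
d=P[0]-P[1]+P[3]-P[2]; print('rack y yaw',np.degrees(np.arctan2(d[1],d[0])))
# side rack corners (crop px)
q=(np.array([(430,107),(519,63),(714,297),(622,357)])-[400,0])/3.636+[320,240]
P=np.array([onz(s,*p,.06) for p in q]); print(P.round(4),P.mean(0))
# heater bores fit incl. hidden-free ones
H=np.array([[12,50],[44,50],[12,0],[-45,35],[-45,-35]])/1000.
W=np.array([[.6105,.2853],[.6424,.2823],[.6059,.2360],[.5523,.2761],[.5456,.2065]])
a=H-H.mean(0);b=W-W.mean(0); t=np.arctan2((a[:,0]*b[:,1]-a[:,1]*b[:,0]).sum(),(a*b).sum())
R=np.array([[np.cos(t),-np.sin(t)],[np.sin(t),np.cos(t)]]); o=W.mean(0)-R@H.mean(0)
print('heater yaw',np.degrees(t),'resid mm',((H@R.T+o-W)*1e3).round(1).tolist(),'bores',R@[-.045,.035]+o,R@[-.045,-.035]+o)
# side check of bores
for h in((-.045,.035),(-.045,-.035)): print(proj(s,[*(R@h+o),.1]))
g=cv2.cvtColor(s['img'],cv2.COLOR_RGB2GRAY)[120:160,300:365]
n,l,st,ce=cv2.connectedComponentsWithStats((g<cv2.blur(g,(9,9))-25*0-20).astype(np.uint8))
for i in range(1,n):
    u,v=ce[i]+[300,120]; print(u.round(1),v.round(1),st[i,4],onz(s,u,v,.1).round(4))
E
```

```text
handle top [ 0.53013099 -0.21056258  0.134     ] [ 0.53132704 -0.21286123  0.134     ] (array([ 0.53115194, -0.21130418,  0.13194707]), np.float64(0.0018486588114133777))
[[ 0.5329 -0.1255  0.06  ]
 [ 0.5825 -0.2892  0.06  ]
 [ 0.5242 -0.3039  0.06  ]
 [ 0.4766 -0.144   0.06  ]] [ 0.52905856 -0.21565942  0.06      ]
rack y yaw 106.70818779737617
[[ 0.4799 -0.1393  0.06  ]
 [ 0.5374 -0.1232  0.06  ]
 [ 0.5829 -0.285   0.06  ]
 [ 0.5272 -0.302   0.06  ]] [ 0.53184078 -0.21234044  0.06      ]
heater yaw -5.5661735937698245 resid mm [[0.1, 0.2], [0.0, 0.1], [-0.2, -0.3], [0.1, 0.0], [-0.0, -0.1]] bores [0.55238637 0.27610728] [0.54559669 0.20643734]
(np.float64(310.99063301800595), np.float64(134.22866715512544))
(np.float64(315.2176129703893), np.float64(149.2487633803308))
300.0 120.5 2 [0.5395 0.3512 0.1   ]
301.0 125.5 2 [0.5361 0.3251 0.1   ]
302.0 129.0 1 [0.5347 0.3072 0.1   ]
330.3 128.8 13 [0.6113 0.2889 0.1   ]
340.0 128.0 3 [0.6387 0.286  0.1   ]
345.6 132.4 35 [0.6471 0.2614 0.1   ]
303.2 134.5 8 [0.5316 0.28   0.1   ]
311.0 133.5 6 [0.5533 0.2795 0.1   ]
331.5 139.0 2 [0.6001 0.2405 0.1   ]
305.0 140.5 2 [0.5294 0.2513 0.1   ]
337.6 144.0 39 [0.609  0.2142 0.1   ]
306.0 145.0 3 [0.527  0.2307 0.1   ]
307.0 148.5 2 [0.5257 0.2149 0.1   ]
314.7 148.6 7 [0.5451 0.2096 0.1   ]
333.3 150.2 6 [0.5901 0.1909 0.1   ]
349.7 148.9 17 [0.6332 0.1856 0.1   ]
308.0 153.0 3 [0.5234 0.1954 0.1   ]
309.0 157.0 3 [0.5217 0.1783 0.1   ]
357.0 157.0 7 [0.6399 0.1479 0.1   ]
335.5 159.0 10 [0.5844 0.1536 0.1   ]
343.5 158.0 2 [0.6053 0.1525 0.1   ]
347.5 158.0 4 [0.6151 0.15   0.1   ]
```

Request:
apply_moves(rows=[{"translation":[45,-25,0],"rotation":[0,0,-8],"grip":-1},{"translation":[90,-49,0],"rotation":[0,0,-16],"grip":-1},{"translation":[135,-74,0],"rotation":[0,0,-24],"grip":-1},{"translation":[179,-98,0],"rotation":[0,0,-32],"grip":-1},{"translation":[224,-123,0],"rotation":[0,0,-40],"grip":-1},{"translation":[269,-147,0],"rotation":[0,0,-48],"grip":-1},{"translation":[314,-172,0],"rotation":[0,0,-56],"grip":-1},{"translation":[359,-196,0],"rotation":[0,0,-64],"grip":-1},{"translation":[404,-221,0],"rotation":[0,0,-72],"grip":-1},{"translation":[448,-245,0],"rotation":[0,0,-80],"grip":-1}])

```text
time: 1.1
tool_pos: [0.524, -0.2185, 0.231]
tool_rot: [-0.0, 0.663, 0.748, -0.0]
ft_force: [0.5, -0.8, 0.4]
gripper_width: 0.0854
grip_force: 0.0
```

```bash
cat > g.py <<'E'
import sys
from h import *
from scipy.spatial.transform import Rotation as Ro
def st():
    o=get_obs(); w,x,y,z=o['tool_rot']; R=Ro.from_quat([x,y,z,w]).as_matrix(); return o,R
def go(p,yaw=None):
    o,R=st(); d=R.T@(np.array(p)-o['tool_pos'])*1e3
    x=R[:,0]; y0=np.degrees(np.arctan2(x[1],x[0])); print('t',round(o['time'],2),'pos',o['tool_pos'].round(4),'yaw',y0.round(2),'tilt',R[:,2].round(4),'F',o['ft_force'].round(1),'T',o['wrist_torque'].round(2),'w',round(o['gripper_width'],4),'shift mm',d.round(1), 'rotz',None if yaw is None else round(y0-yaw,1),'j',o['joint_pos'].round(2))
if __name__=='__main__':
    a=[float(v) for v in sys.argv[1:]]; go(a[:3],a[3] if len(a)>3 else None)
E
python3 g.py .5308 -.2118 .104 106.7
```

```text
t 1.1 pos [ 0.524  -0.2185  0.231 ] yaw 96.88 tilt [-4.e-04 -0.e+00 -1.e+00] F [ 0.5 -0.8  0.4] T [ 0.01 -0.02  0.01] w 0.0854 shift mm [  5.8   7.6 127. ] rotz -9.8 j [-0.39  0.25 -0.13  1.19 -0.    1.06]
```

Request:
apply_moves(rows=[{"translation":[0,0,5],"rotation":[0,0,-5],"grip":-1},{"translation":[0,0,20],"rotation":[0,0,-10],"grip":-1},{"translation":[0,0,40],"rotation":[0,0,-10],"grip":-1},{"translation":[0,0,55],"rotation":[0,0,-10],"grip":-1},{"translation":[0,0,65],"rotation":[0,0,-10],"grip":-1},{"translation":[0,0,65],"rotation":[0,0,-10],"grip":-1},{"translation":[0,0,65],"rotation":[0,0,-10],"grip":-1},{"translation":[0,0,65],"rotation":[0,0,-10],"grip":-1},{"translation":[0,0,65],"rotation":[0,0,-10],"grip":-1},{"translation":[0,0,65],"rotation":[0,0,-10],"grip":-1}])

```text
time: 2.1
tool_pos: [0.5234, -0.2205, 0.167]
tool_rot: [0.001, 0.598, 0.801, 0.0]
ft_force: [-0.1, -0.4, -0.5]
gripper_width: 0.0855
grip_force: 0.0
```

```bash
python3 g.py .5308 -.2118 .104 106.7; python3 - <<'E'
from h import *
s=snap('side','s1.png'); c=snap('top','t1.png')
A=cv2.resize(s['img'][190:340,290:440],(580,580),interpolation=cv2.INTER_CUBIC)
cv2.imwrite('pics/s1c.png',A[:,:,::-1])
E
```

```text
t 2.1 pos [ 0.5234 -0.2205  0.167 ] yaw 106.54 tilt [ 1.e-03 -5.e-04 -1.e+00] F [-0.1 -0.4 -0.5] T [-0.01  0.04 -0.04] w 0.0855 shift mm [ 6.3  9.5 63. ] rotz -0.2 j [-0.4   0.29 -0.23  1.05 -0.    0.88]
```

View pics/s1c.png

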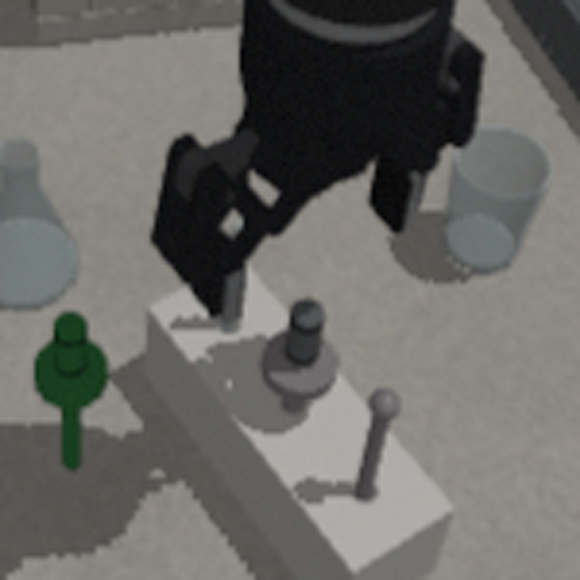

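The fingers straddle the rack across its short side, with the handle top at about crop (306,315). The tool is about 11 mm off centre, so I correct that before going down.

Request:
apply_moves(rows=[{"translation":[3,5,0],"rotation":[0,0,0],"grip":-1},{"translation":[6.3,9.5,0],"rotation":[0,0,0],"grip":-1},{"translation":[6.3,9.5,0],"rotation":[0,0,0],"grip":-1},{"translation":[6.3,9.5,10],"rotation":[0,0,0],"grip":-1},{"translation":[6.3,9.5,25],"rotation":[0,0,0],"grip":-1},{"translation":[6.3,9.5,40],"rotation":[0,0,0],"grip":-1},{"translation":[6.3,9.5,50],"rotation":[0,0,0],"grip":-1},{"translation":[6.3,9.5,55],"rotation":[0,0,0],"grip":-1},{"translation":[6.3,9.5,55],"rotation":[0,0,0],"grip":-1},{"translation":[6.3,9.5,55],"rotation":[0,0,0],"grip":-1}])

```text
time: 3.2
tool_pos: [0.5306, -0.2116, 0.1116]
tool_rot: [0.0, 0.598, 0.801, 0.0]
ft_force: [0.8, -0.1, -0.9]
gripper_width: 0.0852
grip_force: 0.0
```

```bash
python3 g.py .5308 -.2118 .104 106.7
```

```text
t 3.2 pos [ 0.5306 -0.2116  0.1116] yaw 106.54 tilt [ 4.e-04 -2.e-04 -1.e+00] F [ 0.8 -0.1 -0.9] T [ 0.01  0.   -0.06] w 0.0852 shift mm [-0.2  0.1  7.6] rotz -0.2 j [-0.38  0.33 -0.3   0.93 -0.    0.9 ]
```

Request:
apply_moves(rows=[{"translation":[0,0,4],"rotation":[0,0,0],"grip":-1},{"translation":[0,0,7],"rotation":[0,0,0],"grip":-0.5},{"translation":[0,0,7],"rotation":[0,0,0],"grip":0},{"translation":[0,0,7],"rotation":[0,0,0],"grip":0.4},{"translation":[0,0,7],"rotation":[0,0,0],"grip":0.6},{"translation":[0,0,7],"rotation":[0,0,0],"grip":1},{"translation":[0,0,7],"rotation":[0,0,0],"grip":1},{"translation":[0,0,7],"rotation":[0,0,0],"grip":1},{"translation":[0,0,7],"rotation":[0,0,0],"grip":1},{"translation":[0,0,7],"rotation":[0,0,0],"grip":1}])

```text
time: 4.2
tool_pos: [0.5305, -0.2116, 0.1046]
tool_rot: [0.0, 0.598, 0.801, 0.0]
ft_force: [-1.0, -0.7, 3.2]
gripper_width: 0.0142
grip_force: 58.4
```

```bash
python3 g.py .5308 -.2118 .104 106.7
```

```text
t 4.2 pos [ 0.5305 -0.2116  0.1046] yaw 106.55 tilt [ 4.e-04 -2.e-04 -1.e+00] F [-1.  -0.7  3.2] T [-0.01  0.2   0.02] w 0.0142 shift mm [-0.3  0.2  0.6] rotz -0.2 j [-0.38  0.34 -0.31  0.92 -0.    0.9 ]
```

Request:
apply_moves(rows=[{"translation":[0,0,-3],"rotation":[0,0,0],"grip":1},{"translation":[0,0,-8],"rotation":[0,0,0],"grip":1},{"translation":[0,0,-18],"rotation":[0,0,0],"grip":1},{"translation":[0,0,-30],"rotation":[0,0,0],"grip":1},{"translation":[0,0,-45],"rotation":[0,0,0],"grip":1},{"translation":[0,0,-65],"rotation":[0,0,0],"grip":1},{"translation":[0,0,-90],"rotation":[0,0,0],"grip":1},{"translation":[0,0,-115],"rotation":[0,0,0],"grip":1},{"translation":[0,0,-135],"rotation":[0,0,0],"grip":1},{"translation":[0,0,-145],"rotation":[0,0,0],"grip":1}])

```text
time: 5.2
tool_pos: [0.5311, -0.2117, 0.2523]
tool_rot: [0.002, 0.598, 0.802, 0.0]
ft_force: [-0.1, 0.3, -1.3]
gripper_width: 0.0141
grip_force: 58.7
```

```bash
python3 g.py .549 .242 .250 106.7; python3 - <<'E'
from h import *
s=snap('side','s2.png')
A=cv2.resize(s['img'][100:320,270:470],(545,600),interpolation=cv2.INTER_CUBIC)
cv2.imwrite('pics/s2c.png',A[:,:,::-1])
E
```

```text
t 5.2 pos [ 0.5311 -0.2117  0.2523] yaw 106.55 tilt [ 0.003  -0.0011 -1.    ] F [-0.1  0.3 -1.3] T [ 0.06 -0.04 -0.03] w 0.0141 shift mm [429.8 146.4   1.9] rotz -0.2 j [-0.38  0.25 -0.08  1.23  0.    0.9 ]
```

View pics/s2c.png

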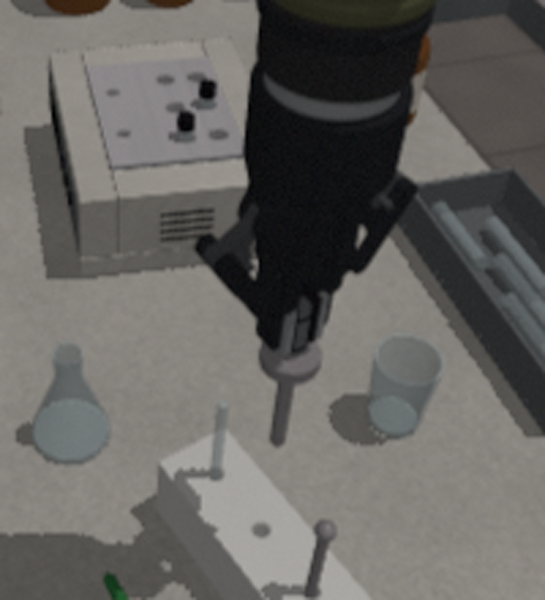

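The probe is held with its tip at crop (277,442), clear above the rack. Now across to the right bore.

Request:
apply_moves(rows=[{"translation":[20,7,0],"rotation":[0,0,0],"grip":1},{"translation":[60,20,0],"rotation":[0,0,0],"grip":1},{"translation":[105,35,0],"rotation":[0,0,0],"grip":1},{"translation":[150,50,0],"rotation":[0,0,0],"grip":1},{"translation":[195,65,0],"rotation":[0,0,0],"grip":1},{"translation":[240,80,0],"rotation":[0,0,0],"grip":1},{"translation":[285,95,0],"rotation":[0,0,0],"grip":1},{"translation":[330,110,0],"rotation":[0,0,0],"grip":1},{"translation":[370,123,0],"rotation":[0,0,0],"grip":1},{"translation":[398,133,0],"rotation":[0,0,0],"grip":1}])

```text
time: 6.25
tool_pos: [0.5436, 0.2106, 0.2484]
tool_rot: [-0.001, 0.597, 0.802, -0.0]
ft_force: [1.0, -0.1, -3.0]
gripper_width: 0.0137
grip_force: 58.7
```

```bash
python3 g.py .5455 .208 .210 106.7
```

```text
t 6.25 pos [0.5436 0.2106 0.2484] yaw 106.66 tilt [-1.5e-03  1.0e-04 -1.0e+00] F [ 1.  -0.1 -3. ] T [-0.03 -0.03  0.04] w 0.0137 shift mm [-3.   1.2 38.4] rotz -0.0 j [ 0.37  0.28 -0.06  1.24  0.    1.65]
```

Request:
apply_moves(rows=[{"translation":[0,0,0],"rotation":[0,0,0],"grip":1},{"translation":[0,0,10],"rotation":[0,0,0],"grip":1},{"translation":[0,0,20],"rotation":[0,0,0],"grip":1},{"translation":[0,0,30],"rotation":[0,0,0],"grip":1},{"translation":[0,0,36],"rotation":[0,0,0],"grip":1},{"translation":[0,0,36],"rotation":[0,0,0],"grip":1},{"translation":[0,0,36],"rotation":[0,0,0],"grip":1},{"translation":[0,0,36],"rotation":[0,0,0],"grip":1},{"translation":[0,0,36],"rotation":[0,0,0],"grip":1},{"translation":[0,0,36],"rotation":[0,0,0],"grip":1}])

```text
time: 7.25
tool_pos: [0.5447, 0.208, 0.2137]
tool_rot: [0.0, 0.598, 0.802, 0.0]
ft_force: [-0.3, -0.1, -2.3]
gripper_width: 0.0144
grip_force: 58.8
```

```bash
python3 g.py .5455 .208 .210 106.7; python3 - <<'E'
from h import *
s=snap('side','s3.png'); c=snap('top','t3.png')
p=get_obs()['tool_pos']; print('pred tip px',proj(s,p-[0,0,.094]),'bore',proj(s,[.5455,.208,.1]))
A=cv2.resize(s['img'][90:180,260:380],(800,600),interpolation=cv2.INTER_CUBIC)
cv2.imwrite('pics/s3c.png',A[:,:,::-1])
E
```

```text
t 7.25 pos [0.5447 0.208  0.2137] yaw 106.55 tilt [ 7.e-04  3.e-04 -1.e+00] F [-0.3 -0.1 -2.3] T [-0.01 -0.01  0.  ] w 0.0144 shift mm [-0.2  0.7  3.7] rotz -0.1 j [ 0.36  0.29 -0.12  1.16  0.    1.65]
pred tip px (np.float64(314.74502896656895), np.float64(142.76338915579782)) bore (np.float64(315.0257453415955), np.float64(148.90939112735265))
```

View pics/s3c.png

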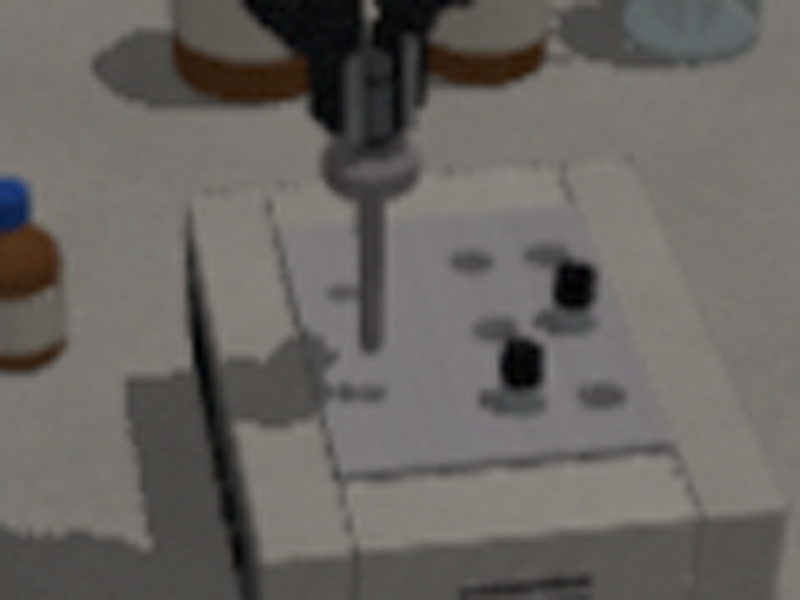

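Side crop: tip at (371,352), right bore at about (369,392). That is close to aligned, so I refine with subpixel centroids.

```bash
python3 - <<'E'
from h import *
s=dict(np.load('pics/side0.png.npz')); s3=dict(np.load('pics/s3.png.npz'));c=dict(np.load('pics/top0.png.npz'))
def wc(im,u,v,r=5,ry=4):
    g=im['img'].mean(2)[v-ry:v+ry+1,u-r:u+r+1]; b=np.median(g); w=np.clip(b-6-g,0,None); 
    y,x=np.mgrid[v-ry:v+ry+1,u-r:u+r+1]; return (w*x).sum()/w.sum(),(w*y).sum()/w.sum(),w.sum()
for n,uv in(('L',(311,134)),('R',(315,149))):
    q=wc(s,*uv); print('side',n,q,onz(s,q[0],q[1],.1))
for n,uv in(('L',(229,197)),('R',(255,200))):
    q=wc(c,*uv); print('top',n,q,onz(c,q[0],q[1],.1))
g3=s3['img'].mean(2);g0=s['img'].mean(2)
p=np.array([.5447,.208,.2137])
for v in range(121,144):
    d=np.clip(g0[v,305:326]-g3[v,305:326]-6,0,None); z=[k for k in np.linspace(.05,.2,600)]
    zz=min(z,key=lambda k:abs(proj(s3,[p[0],p[1],k])[1]-v)); 
    print(v,round((d*np.arange(305,326)).sum()/max(d.sum(),1),2),round(d.sum()),'axis',round(proj(s3,[p[0],p[1],zz])[0],2),round(zz,4))
E
```

```text
side L (np.float64(310.92654639175265), np.float64(133.5012886597938), np.float64(258.66666666666674)) [0.55310546 0.27956484 0.1       ]
side R (np.float64(315.09007981755985), np.float64(148.63625997719498), np.float64(292.3333333333332)) [0.54597394 0.2091185  0.1       ]
top L (np.float64(228.97511553501596), np.float64(197.38179879132596), np.float64(937.6666666666667)) [0.55261906 0.27616203 0.1       ]
top R (np.float64(255.16485288190245), np.float64(200.51350261991132), np.float64(827.0000000000002)) [0.54559535 0.20680873 0.1       ]
121 315.06 256 axis 314.91 0.1842
122 315.01 260 axis 314.9 0.1815
123 315.03 248 axis 314.9 0.1785
124 314.96 242 axis 314.89 0.1757
125 315.12 227 axis 314.88 0.1727
126 315.2 219 axis 314.88 0.1699
127 315.23 221 axis 314.87 0.1669
128 315.22 219 axis 314.87 0.1639
129 315.19 216 axis 314.86 0.1612
130 315.2 216 axis 314.85 0.1582
131 315.16 211 axis 314.85 0.1552
132 315.16 210 axis 314.84 0.1522
133 315.13 199 axis 314.83 0.1492
134 315.04 196 axis 314.83 0.1462
135 315.08 197 axis 314.82 0.1432
136 315.11 195 axis 314.81 0.1402
137 315.11 189 axis 314.81 0.1371
138 315.09 196 axis 314.8 0.1341
139 314.25 217 axis 314.79 0.1311
140 312.6 279 axis 314.79 0.1281
141 311.88 305 axis 314.78 0.1249
142 310.53 273 axis 314.77 0.1219
143 308.37 226 axis 314.77 0.1189
```

Request:
apply_moves(rows=[{"translation":[0,0,4],"rotation":[0,0,0],"grip":1},{"translation":[0,0,9],"rotation":[0,0,0],"grip":1},{"translation":[0,0,14],"rotation":[0,0,0],"grip":1},{"translation":[0,0,17],"rotation":[0,0,0],"grip":1},{"translation":[0,0,18.5],"rotation":[0,0,0],"grip":1},{"translation":[0,0,19.5],"rotation":[0,0,0],"grip":1},{"translation":[0,0,20],"rotation":[0,0,0],"grip":1},{"translation":[0,0,20.5],"rotation":[0,0,0],"grip":1},{"translation":[0,0,21],"rotation":[0,0,0],"grip":1},{"translation":[0,0,21],"rotation":[0,0,0],"grip":1}])

```text
time: 8.35
tool_pos: [0.5446, 0.2079, 0.1923]
tool_rot: [0.0, 0.598, 0.801, 0.0]
ft_force: [-0.4, -0.3, -1.6]
gripper_width: 0.0142
grip_force: 58.8
```

```bash
python3 g.py .5450 .208 .190 106.7
```

```text
t 8.35 pos [0.5446 0.2079 0.1923] yaw 106.55 tilt [ 1.e-04  1.e-04 -1.e+00] F [-0.4 -0.3 -1.6] T [0.03 0.   0.03] w 0.0142 shift mm [-0.1  0.4  2.3] rotz -0.2 j [ 0.36  0.3  -0.16  1.12  0.    1.65]
```

No contact at the face. I continue with small steps past the taper.

Request:
apply_moves(rows=[{"translation":[0,0,0.3],"rotation":[0,0,0],"grip":1},{"translation":[0,0,0.7],"rotation":[0,0,0],"grip":1},{"translation":[0,0,1.0],"rotation":[0,0,0],"grip":1},{"translation":[0,0,1.3],"rotation":[0,0,0],"grip":1},{"translation":[0,0,1.6],"rotation":[0,0,0],"grip":1},{"translation":[0,0,1.9],"rotation":[0,0,0],"grip":1},{"translation":[0,0,2.2],"rotation":[0,0,0],"grip":1},{"translation":[0,0,2.5],"rotation":[0,0,0],"grip":1},{"translation":[0,0,2.5],"rotation":[0,0,0],"grip":1},{"translation":[0,0,2.5],"rotation":[0,0,0],"grip":1}])

```text
time: 9.35
tool_pos: [0.5446, 0.2079, 0.1898]
tool_rot: [0.0, 0.598, 0.801, 0.0]
ft_force: [0.1, 0.3, -2.0]
gripper_width: 0.014
grip_force: 58.8
```

```bash
python3 g.py .5450 .208 .190 106.7
```

```text
t 9.35 pos [0.5446 0.2079 0.1898] yaw 106.55 tilt [ 0.  0. -1.] F [ 0.1  0.3 -2. ] T [-0.01  0.01 -0.01] w 0.014 shift mm [-0.   0.5 -0.2] rotz -0.2 j [ 0.36  0.3  -0.16  1.11 -0.    1.65]
```

Request:
apply_moves(rows=[{"translation":[0,0,0.5],"rotation":[0,0,0],"grip":1},{"translation":[0,0,1],"rotation":[0,0,0],"grip":1},{"translation":[0,0,1.5],"rotation":[0,0,0],"grip":1},{"translation":[0,0,2],"rotation":[0,0,0],"grip":1},{"translation":[0,0,2.5],"rotation":[0,0,0],"grip":1},{"translation":[0,0,3],"rotation":[0,0,0],"grip":1},{"translation":[0,0,3.5],"rotation":[0,0,0],"grip":1},{"translation":[0,0,4],"rotation":[0,0,0],"grip":1},{"translation":[0,0,4],"rotation":[0,0,0],"grip":1},{"translation":[0,0,4],"rotation":[0,0,0],"grip":1}])

```text
time: 10.35
tool_pos: [0.5445, 0.2079, 0.1858]
tool_rot: [-0.0, 0.598, 0.801, -0.0]
ft_force: [0.7, -0.9, -2.9]
gripper_width: 0.014
grip_force: 58.8
```

```bash
python3 g.py .5450 .208 .190 106.7
```

```text
t 10.35 pos [0.5445 0.2079 0.1858] yaw 106.55 tilt [-0.  0. -1.] F [ 0.7 -0.9 -2.9] T [ 0.02 -0.02  0.05] w 0.014 shift mm [-0.   0.5 -4.2] rotz -0.2 j [ 0.36  0.3  -0.17  1.1   0.    1.65]
```

Request:
apply_moves(rows=[{"translation":[0,0,2],"rotation":[0,0,0],"grip":1},{"translation":[0,0,5],"rotation":[0,0,0],"grip":1},{"translation":[0,0,8],"rotation":[0,0,0],"grip":1},{"translation":[0,0,11],"rotation":[0,0,0],"grip":1},{"translation":[0,0,14],"rotation":[0,0,0],"grip":1},{"translation":[0,0,17],"rotation":[0,0,0],"grip":1},{"translation":[0,0,20],"rotation":[0,0,0],"grip":1},{"translation":[0,0,23],"rotation":[0,0,0],"grip":1},{"translation":[0,0,25],"rotation":[0,0,0],"grip":1},{"translation":[0,0,25],"rotation":[0,0,0],"grip":1}])

```text
time: 11.35
tool_pos: [0.5443, 0.2078, 0.1604]
tool_rot: [-0.0, 0.598, 0.801, -0.0]
ft_force: [0.2, 0.4, -1.7]
gripper_width: 0.0145
grip_force: 58.8
```

```bash
python3 g.py .5450 .208 .160 106.7
```

```text
t 11.35 pos [0.5443 0.2078 0.1604] yaw 106.55 tilt [-5.e-04 -2.e-04 -1.e+00] F [ 0.2  0.4 -1.7] T [ 0.01 -0.02 -0.  ] w 0.0145 shift mm [-0.   0.7  0.4] rotz -0.2 j [ 0.36  0.32 -0.21  1.05 -0.    1.65]
```

Request:
apply_moves(rows=[{"translation":[0,0,0.3],"rotation":[0,0,0],"grip":1},{"translation":[0,0,0.6],"rotation":[0,0,0],"grip":1},{"translation":[0,0,0.9],"rotation":[0,0,0],"grip":1},{"translation":[0,0,1.2],"rotation":[0,0,0],"grip":1},{"translation":[0,0,1.5],"rotation":[0,0,0],"grip":1},{"translation":[0,0,1.8],"rotation":[0,0,0],"grip":1},{"translation":[0,0,2.1],"rotation":[0,0,0],"grip":1},{"translation":[0,0,2.4],"rotation":[0,0,0],"grip":1},{"translation":[0,0,2.4],"rotation":[0,0,0],"grip":1},{"translation":[0,0,2.4],"rotation":[0,0,0],"grip":1}])

```text
time: 12.35
tool_pos: [0.5445, 0.2079, 0.1584]
tool_rot: [-0.0, 0.598, 0.801, 0.0]
ft_force: [0.1, -0.4, -1.6]
gripper_width: 0.0144
grip_force: 58.8
```

Request:
apply_moves(rows=[{"translation":[0,0,0.2],"rotation":[0,0,0],"grip":1},{"translation":[0,0,0.4],"rotation":[0,0,0],"grip":1},{"translation":[0,0,0.6],"rotation":[0,0,0],"grip":1},{"translation":[0,0,0.8],"rotation":[0,0,0],"grip":1},{"translation":[0,0,1.0],"rotation":[0,0,0],"grip":1},{"translation":[0,0,1.1],"rotation":[0,0,0],"grip":1},{"translation":[0,0,1.2],"rotation":[0,0,0],"grip":1},{"translation":[0,0,1.3],"rotation":[0,0,0],"grip":1},{"translation":[0,0,1.3],"rotation":[0,0,0],"grip":1},{"translation":[0,0,1.3],"rotation":[0,0,0],"grip":1}])

```text
time: 13.35
tool_pos: [0.5445, 0.2079, 0.1571]
tool_rot: [-0.0, 0.598, 0.801, -0.0]
ft_force: [-0.9, -0.1, -2.3]
gripper_width: 0.0142
grip_force: 58.8
```

Depth is about 37 mm with no contact yet. I go on in small steps.

Request:
apply_moves(rows=[{"translation":[0,0,0.2],"rotation":[0,0,0],"grip":1},{"translation":[0,0,0.4],"rotation":[0,0,0],"grip":1},{"translation":[0,0,0.6],"rotation":[0,0,0],"grip":1},{"translation":[0,0,0.8],"rotation":[0,0,0],"grip":1},{"translation":[0,0,1.0],"rotation":[0,0,0],"grip":1},{"translation":[0,0,1.1],"rotation":[0,0,0],"grip":1},{"translation":[0,0,1.2],"rotation":[0,0,0],"grip":1},{"translation":[0,0,1.3],"rotation":[0,0,0],"grip":1},{"translation":[0,0,1.3],"rotation":[0,0,0],"grip":1},{"translation":[0,0,1.3],"rotation":[0,0,0],"grip":1}])

```text
time: 14.35
tool_pos: [0.5445, 0.2079, 0.1558]
tool_rot: [0.0, 0.598, 0.801, 0.0]
ft_force: [-0.1, 0.2, -2.0]
gripper_width: 0.0141
grip_force: 58.8
```

Request:
apply_moves(rows=[{"translation":[0,0,0.2],"rotation":[0,0,0],"grip":1},{"translation":[0,0,0.4],"rotation":[0,0,0],"grip":1},{"translation":[0,0,0.6],"rotation":[0,0,0],"grip":1},{"translation":[0,0,0.8],"rotation":[0,0,0],"grip":1},{"translation":[0,0,1.0],"rotation":[0,0,0],"grip":1},{"translation":[0,0,1.2],"rotation":[0,0,0],"grip":1},{"translation":[0,0,1.4],"rotation":[0,0,0],"grip":1},{"translation":[0,0,1.5],"rotation":[0,0,0],"grip":1},{"translation":[0,0,1.5],"rotation":[0,0,0],"grip":1},{"translation":[0,0,1.5],"rotation":[0,0,0],"grip":1}])

```text
time: 15.35
tool_pos: [0.5445, 0.2079, 0.1543]
tool_rot: [-0.0, 0.598, 0.801, 0.0]
ft_force: [0.0, -0.2, -2.3]
gripper_width: 0.014
grip_force: 58.8
```

Request:
apply_moves(rows=[{"translation":[0,0,0.2],"rotation":[0,0,0],"grip":1},{"translation":[0,0,0.4],"rotation":[0,0,0],"grip":1},{"translation":[0,0,0.6],"rotation":[0,0,0],"grip":1},{"translation":[0,0,0.8],"rotation":[0,0,0],"grip":1},{"translation":[0,0,1.0],"rotation":[0,0,0],"grip":1},{"translation":[0,0,1.2],"rotation":[0,0,0],"grip":1},{"translation":[0,0,1.4],"rotation":[0,0,0],"grip":1},{"translation":[0,0,1.5],"rotation":[0,0,0],"grip":1},{"translation":[0,0,1.5],"rotation":[0,0,0],"grip":1},{"translation":[0,0,1.5],"rotation":[0,0,0],"grip":1}])

```text
time: 16.35
tool_pos: [0.5445, 0.2079, 0.1528]
tool_rot: [0.0, 0.598, 0.801, 0.0]
ft_force: [-0.0, 0.2, -2.9]
gripper_width: 0.0142
grip_force: 58.8
```

Depth is about 41 mm.

Request:
apply_moves(rows=[{"translation":[0,0,0.2],"rotation":[0,0,0],"grip":1},{"translation":[0,0,0.4],"rotation":[0,0,0],"grip":1},{"translation":[0,0,0.6],"rotation":[0,0,0],"grip":1},{"translation":[0,0,0.8],"rotation":[0,0,0],"grip":1},{"translation":[0,0,1.0],"rotation":[0,0,0],"grip":1},{"translation":[0,0,1.2],"rotation":[0,0,0],"grip":1},{"translation":[0,0,1.4],"rotation":[0,0,0],"grip":1},{"translation":[0,0,1.5],"rotation":[0,0,0],"grip":1},{"translation":[0,0,1.5],"rotation":[0,0,0],"grip":1},{"translation":[0,0,1.5],"rotation":[0,0,0],"grip":1}])

```text
time: 17.35
tool_pos: [0.5449, 0.2081, 0.1523]
tool_rot: [0.0, 0.598, 0.802, 0.001]
ft_force: [-1.8, 0.1, 6.8]
gripper_width: 0.0141
grip_force: 59.7
```

Contact at about 42 mm with a 9 N rise, so the spacer is in the right bore. I lift out and go to the left bore.

Request:
apply_moves(rows=[{"translation":[0,0,-1],"rotation":[0,0,0],"grip":1},{"translation":[0,0,-4],"rotation":[0,0,0],"grip":1},{"translation":[0,0,-12],"rotation":[0,0,0],"grip":1},{"translation":[0,0,-22],"rotation":[0,0,0],"grip":1},{"translation":[0,0,-32],"rotation":[0,0,0],"grip":1},{"translation":[0,0,-42],"rotation":[0,0,0],"grip":1},{"translation":[0,0,-50],"rotation":[0,0,0],"grip":1},{"translation":[0,0,-56],"rotation":[0,0,0],"grip":1},{"translation":[0,0,-58],"rotation":[0,0,0],"grip":1},{"translation":[0,0,-58],"rotation":[0,0,0],"grip":1}])

```text
time: 18.35
tool_pos: [0.5446, 0.2079, 0.2096]
tool_rot: [0.0, 0.598, 0.802, 0.0]
ft_force: [-0.4, -0.5, -1.8]
gripper_width: 0.0144
grip_force: 58.7
```

Request:
apply_moves(rows=[{"translation":[6,2.5,0],"rotation":[0,0,0],"grip":1},{"translation":[18,7.3,0],"rotation":[0,0,0],"grip":1},{"translation":[32,13.1,0],"rotation":[0,0,0],"grip":1},{"translation":[46,18.8,0],"rotation":[0,0,0],"grip":1},{"translation":[58,23.7,0],"rotation":[0,0,0],"grip":1},{"translation":[64.9,26.5,0],"rotation":[0,0,0],"grip":1},{"translation":[64.9,26.5,0],"rotation":[0,0,0],"grip":1},{"translation":[64.9,26.5,0],"rotation":[0,0,0],"grip":1},{"translation":[64.9,26.5,0],"rotation":[0,0,0],"grip":1},{"translation":[64.9,26.5,0],"rotation":[0,0,0],"grip":1}])

```text
time: 19.35
tool_pos: [0.5515, 0.2771, 0.2094]
tool_rot: [0.0, 0.598, 0.801, -0.0]
ft_force: [0.3, -0.1, -2.1]
gripper_width: 0.0146
grip_force: 58.7
```

```bash
python3 g.py .5513 .2777 .193 106.55; python3 - <<'E'
from h import *
s=snap('side','s4.png');s0=dict(np.load('pics/side0.png.npz'))
p=get_obs()['tool_pos']
g3=s['img'].mean(2);g0=s0['img'].mean(2)
for v in range(108,132,2):
    d=np.clip(g0[v,302:320]-g3[v,302:320]-6,0,None)
    zz=min(np.linspace(.05,.25,800),key=lambda k:abs(proj(s,[p[0],p[1],k])[1]-v))
    print(v,round((d*np.arange(302,320)).sum()/max(d.sum(),1),2),round(d.sum()),'axis',round(proj(s,[p[0],p[1],zz])[0],2),round(zz,4))
E
```

```text
t 19.35 pos [0.5515 0.2771 0.2094] yaw 106.51 tilt [ 0.e+00 -1.e-04 -1.e+00] F [ 0.3 -0.1 -2.1] T [-0.    0.01 -0.03] w 0.0146 shift mm [ 0.6  0.  16.4] rotz -0.0 j [ 0.47  0.35 -0.04  1.18 -0.    1.75]
108 310.58 196 axis 310.51 0.1804
110 310.56 197 axis 310.51 0.1744
112 310.58 197 axis 310.52 0.1686
114 310.53 194 axis 310.52 0.1626
116 310.52 192 axis 310.53 0.1566
118 310.67 250 axis 310.53 0.1506
120 310.77 227 axis 310.54 0.1444
122 310.84 220 axis 310.54 0.1384
124 310.81 198 axis 310.55 0.1321
126 308.41 304 axis 310.55 0.1258
128 307.36 308 axis 310.56 0.1196
130 304.28 146 axis 310.56 0.1131
```

Request:
apply_moves(rows=[{"translation":[0.5,0.1,3],"rotation":[0,0,0],"grip":1},{"translation":[0.5,0.1,7],"rotation":[0,0,0],"grip":1},{"translation":[0.5,0.1,11],"rotation":[0,0,0],"grip":1},{"translation":[0.5,0.1,14],"rotation":[0,0,0],"grip":1},{"translation":[0.5,0.1,15],"rotation":[0,0,0],"grip":1},{"translation":[0.5,0.1,15.6],"rotation":[0,0,0],"grip":1},{"translation":[0.5,0.1,16.2],"rotation":[0,0,0],"grip":1},{"translation":[0.5,0.1,16.8],"rotation":[0,0,0],"grip":1},{"translation":[0.5,0.1,17],"rotation":[0,0,0],"grip":1},{"translation":[0.5,0.1,17],"rotation":[0,0,0],"grip":1}])

```text
time: 20.4
tool_pos: [0.5514, 0.2782, 0.1924]
tool_rot: [0.0, 0.598, 0.802, 0.0]
ft_force: [-0.0, 0.5, -1.8]
gripper_width: 0.0142
grip_force: 58.7
```

Request:
apply_moves(rows=[{"translation":[0,0,0.3],"rotation":[0,0,0],"grip":1},{"translation":[0,0,0.7],"rotation":[0,0,0],"grip":1},{"translation":[0,0,1.0],"rotation":[0,0,0],"grip":1},{"translation":[0,0,1.3],"rotation":[0,0,0],"grip":1},{"translation":[0,0,1.6],"rotation":[0,0,0],"grip":1},{"translation":[0,0,1.9],"rotation":[0,0,0],"grip":1},{"translation":[0,0,2.2],"rotation":[0,0,0],"grip":1},{"translation":[0,0,2.5],"rotation":[0,0,0],"grip":1},{"translation":[0,0,2.5],"rotation":[0,0,0],"grip":1},{"translation":[0,0,2.5],"rotation":[0,0,0],"grip":1}])

```text
time: 21.4
tool_pos: [0.5514, 0.2782, 0.1898]
tool_rot: [0.0, 0.598, 0.801, 0.0]
ft_force: [0.4, -0.1, -1.6]
gripper_width: 0.0141
grip_force: 58.7
```

Request:
apply_moves(rows=[{"translation":[0,0,0.3],"rotation":[0,0,0],"grip":1},{"translation":[0,0,0.7],"rotation":[0,0,0],"grip":1},{"translation":[0,0,1.0],"rotation":[0,0,0],"grip":1},{"translation":[0,0,1.3],"rotation":[0,0,0],"grip":1},{"translation":[0,0,1.6],"rotation":[0,0,0],"grip":1},{"translation":[0,0,1.9],"rotation":[0,0,0],"grip":1},{"translation":[0,0,2.2],"rotation":[0,0,0],"grip":1},{"translation":[0,0,2.5],"rotation":[0,0,0],"grip":1},{"translation":[0,0,2.5],"rotation":[0,0,0],"grip":1},{"translation":[0,0,2.5],"rotation":[0,0,0],"grip":1}])

```text
time: 22.4
tool_pos: [0.5514, 0.2782, 0.1873]
tool_rot: [-0.0, 0.598, 0.801, 0.0]
ft_force: [0.3, -0.3, -2.6]
gripper_width: 0.0138
grip_force: 58.7
```

Request:
apply_moves(rows=[{"translation":[0,0,2],"rotation":[0,0,0],"grip":1},{"translation":[0,0,5],"rotation":[0,0,0],"grip":1},{"translation":[0,0,8],"rotation":[0,0,0],"grip":1},{"translation":[0,0,11],"rotation":[0,0,0],"grip":1},{"translation":[0,0,14],"rotation":[0,0,0],"grip":1},{"translation":[0,0,17],"rotation":[0,0,0],"grip":1},{"translation":[0,0,20],"rotation":[0,0,0],"grip":1},{"translation":[0,0,23],"rotation":[0,0,0],"grip":1},{"translation":[0,0,25],"rotation":[0,0,0],"grip":1},{"translation":[0,0,26],"rotation":[0,0,0],"grip":1}])

```text
time: 23.4
tool_pos: [0.5513, 0.2781, 0.161]
tool_rot: [-0.0, 0.598, 0.801, -0.0]
ft_force: [0.5, -0.6, -1.4]
gripper_width: 0.0145
grip_force: 58.7
```

Request:
apply_moves(rows=[{"translation":[0,0,2],"rotation":[0,0,0],"grip":1},{"translation":[0,0,4],"rotation":[0,0,0],"grip":1},{"translation":[0,0,7],"rotation":[0,0,0],"grip":1},{"translation":[0,0,10],"rotation":[0,0,0],"grip":1},{"translation":[0,0,13],"rotation":[0,0,0],"grip":1},{"translation":[0,0,16],"rotation":[0,0,0],"grip":1},{"translation":[0,0,18],"rotation":[0,0,0],"grip":1},{"translation":[0,0,19.5],"rotation":[0,0,0],"grip":1},{"translation":[0,0,20.5],"rotation":[0,0,0],"grip":1},{"translation":[0,0,20.5],"rotation":[0,0,0],"grip":1}])

```text
time: 24.4
tool_pos: [0.5514, 0.2781, 0.1407]
tool_rot: [-0.0, 0.598, 0.801, -0.0]
ft_force: [0.1, 0.8, -1.3]
gripper_width: 0.014
grip_force: 58.7
```

Request:
apply_moves(rows=[{"translation":[0,0,0.4],"rotation":[0,0,0],"grip":1},{"translation":[0,0,0.8],"rotation":[0,0,0],"grip":1},{"translation":[0,0,1.2],"rotation":[0,0,0],"grip":1},{"translation":[0,0,1.6],"rotation":[0,0,0],"grip":1},{"translation":[0,0,2.0],"rotation":[0,0,0],"grip":1},{"translation":[0,0,2.3],"rotation":[0,0,0],"grip":1},{"translation":[0,0,2.6],"rotation":[0,0,0],"grip":1},{"translation":[0,0,2.8],"rotation":[0,0,0],"grip":1},{"translation":[0,0,3],"rotation":[0,0,0],"grip":1},{"translation":[0,0,3],"rotation":[0,0,0],"grip":1}])

```text
time: 25.4
tool_pos: [0.5514, 0.2782, 0.1378]
tool_rot: [-0.0, 0.598, 0.801, -0.0]
ft_force: [-0.2, -1.0, -1.8]
gripper_width: 0.0144
grip_force: 58.7
```

Request:
apply_moves(rows=[{"translation":[0,0,0.2],"rotation":[0,0,0],"grip":1},{"translation":[0,0,0.4],"rotation":[0,0,0],"grip":1},{"translation":[0,0,0.6],"rotation":[0,0,0],"grip":1},{"translation":[0,0,0.8],"rotation":[0,0,0],"grip":1},{"translation":[0,0,1.0],"rotation":[0,0,0],"grip":1},{"translation":[0,0,1.2],"rotation":[0,0,0],"grip":1},{"translation":[0,0,1.4],"rotation":[0,0,0],"grip":1},{"translation":[0,0,1.5],"rotation":[0,0,0],"grip":1},{"translation":[0,0,1.5],"rotation":[0,0,0],"grip":1},{"translation":[0,0,1.5],"rotation":[0,0,0],"grip":1}])

```text
time: 26.4
tool_pos: [0.5514, 0.2782, 0.1363]
tool_rot: [-0.0, 0.598, 0.802, -0.0]
ft_force: [0.7, -0.2, -2.3]
gripper_width: 0.0142
grip_force: 58.7
```

Depth is about 57.7 mm with no contact yet.

Request:
apply_moves(rows=[{"translation":[0,0,0.2],"rotation":[0,0,0],"grip":1},{"translation":[0,0,0.4],"rotation":[0,0,0],"grip":1},{"translation":[0,0,0.6],"rotation":[0,0,0],"grip":1},{"translation":[0,0,0.8],"rotation":[0,0,0],"grip":1},{"translation":[0,0,1.0],"rotation":[0,0,0],"grip":1},{"translation":[0,0,1.2],"rotation":[0,0,0],"grip":1},{"translation":[0,0,1.4],"rotation":[0,0,0],"grip":1},{"translation":[0,0,1.5],"rotation":[0,0,0],"grip":1},{"translation":[0,0,1.5],"rotation":[0,0,0],"grip":1},{"translation":[0,0,1.5],"rotation":[0,0,0],"grip":1}])

```text
time: 27.4
tool_pos: [0.5514, 0.2781, 0.1348]
tool_rot: [-0.0, 0.598, 0.801, -0.0]
ft_force: [0.4, -0.4, -1.4]
gripper_width: 0.0143
grip_force: 58.7
```

Request:
apply_moves(rows=[{"translation":[0,0,0.2],"rotation":[0,0,0],"grip":1},{"translation":[0,0,0.4],"rotation":[0,0,0],"grip":1},{"translation":[0,0,0.6],"rotation":[0,0,0],"grip":1},{"translation":[0,0,0.8],"rotation":[0,0,0],"grip":1},{"translation":[0,0,1.0],"rotation":[0,0,0],"grip":1},{"translation":[0,0,1.2],"rotation":[0,0,0],"grip":1},{"translation":[0,0,1.4],"rotation":[0,0,0],"grip":1},{"translation":[0,0,1.5],"rotation":[0,0,0],"grip":1},{"translation":[0,0,1.5],"rotation":[0,0,0],"grip":1},{"translation":[0,0,1.5],"rotation":[0,0,0],"grip":1}])

```text
time: 28.4
tool_pos: [0.5514, 0.2782, 0.1333]
tool_rot: [0.0, 0.598, 0.802, 0.0]
ft_force: [0.2, 0.5, -2.1]
gripper_width: 0.0142
grip_force: 58.7
```

Request:
apply_moves(rows=[{"translation":[0,0,0.2],"rotation":[0,0,0],"grip":1},{"translation":[0,0,0.4],"rotation":[0,0,0],"grip":1},{"translation":[0,0,0.6],"rotation":[0,0,0],"grip":1},{"translation":[0,0,0.8],"rotation":[0,0,0],"grip":1},{"translation":[0,0,1.0],"rotation":[0,0,0],"grip":1},{"translation":[0,0,1.2],"rotation":[0,0,0],"grip":1},{"translation":[0,0,1.4],"rotation":[0,0,0],"grip":1},{"translation":[0,0,1.5],"rotation":[0,0,0],"grip":1},{"translation":[0,0,1.5],"rotation":[0,0,0],"grip":1},{"translation":[0,0,1.5],"rotation":[0,0,0],"grip":1}])

```text
time: 29.4
tool_pos: [0.5517, 0.2784, 0.1327]
tool_rot: [0.0, 0.598, 0.801, 0.001]
ft_force: [-1.4, -0.0, 6.0]
gripper_width: 0.0142
grip_force: 59.6
```

Bottomed at about 61.5 mm, so this is the clear bore. I relax the press and open slightly around the handle.

Request:
apply_moves(rows=[{"translation":[0,0,-0.3],"rotation":[0,0,0],"grip":1},{"translation":[0,0,-0.6],"rotation":[0,0,0],"grip":1},{"translation":[0,0,-0.6],"rotation":[0,0,0],"grip":1},{"translation":[0,0,-0.6],"rotation":[0,0,0],"grip":0.62},{"translation":[0,0,-0.6],"rotation":[0,0,0],"grip":0.6},{"translation":[0,0,-0.6],"rotation":[0,0,0],"grip":0.56},{"translation":[0,0,-0.6],"rotation":[0,0,0],"grip":0.53},{"translation":[0,0,-0.6],"rotation":[0,0,0],"grip":0.53},{"translation":[0,0,-0.6],"rotation":[0,0,0],"grip":0.53},{"translation":[0,0,-0.6],"rotation":[0,0,0],"grip":0.53}])

```text
time: 30.4
tool_pos: [0.5514, 0.2782, 0.1324]
tool_rot: [-0.0, 0.598, 0.802, 0.0]
ft_force: [0.6, -0.1, 0.3]
gripper_width: 0.0199
grip_force: 0.0
```

```bash
python3 - <<'E'
from h import *
s=snap('side','s5.png')
A=cv2.resize(s['img'][60:180,250:400],(750,600),interpolation=cv2.INTER_CUBIC)
cv2.imwrite('pics/s5c.png',A[:,:,::-1]); o=get_obs(); print(o['tool_pos'],o['ft_force'],o['gripper_width'],o['grip_force'])
E
```

```text
[0.55141153 0.27816537 0.13240637] [-0.11066462  0.36158393 -0.17722588] 0.020005377232506064 0.0
```

View pics/s5c.png

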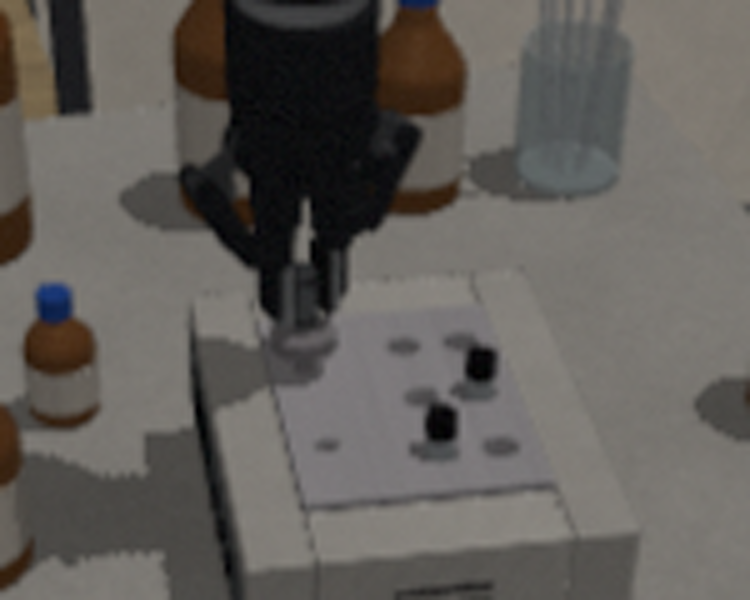

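The probe stands in the left bore with its collar at about (303,345) and the fingers either side of the handle. I now push the collar down.

Request:
apply_moves(rows=[{"translation":[0,0,1],"rotation":[0,0,0],"grip":0.53},{"translation":[0,0,2],"rotation":[0,0,0],"grip":0.53},{"translation":[0,0,3],"rotation":[0,0,0],"grip":0.53},{"translation":[0,0,4],"rotation":[0,0,0],"grip":0.53},{"translation":[0,0,5],"rotation":[0,0,0],"grip":0.53},{"translation":[0,0,6],"rotation":[0,0,0],"grip":0.53},{"translation":[0,0,7],"rotation":[0,0,0],"grip":0.53},{"translation":[0,0,8],"rotation":[0,0,0],"grip":0.53},{"translation":[0,0,9],"rotation":[0,0,0],"grip":0.53},{"translation":[0,0,10],"rotation":[0,0,0],"grip":0.53}])

```text
time: 31.45
tool_pos: [0.5519, 0.2784, 0.1228]
tool_rot: [0.0, 0.598, 0.801, 0.001]
ft_force: [-0.6, 0.4, 2.3]
gripper_width: 0.0201
grip_force: 1.4
```

```bash
python3 g.py .5514 .2782 .110 106.55
```

```text
t 31.45 pos [0.5519 0.2784 0.1228] yaw 106.55 tilt [ 1.1e-03  5.0e-04 -1.0e+00] F [-0.6  0.4  2.3] T [ 0.01 -0.17  0.  ] w 0.0201 shift mm [-0.  -0.5 12.8] rotz -0.0 j [ 0.47  0.41 -0.17  1.   -0.    1.75]
```

Request:
apply_moves(rows=[{"translation":[0,0,1],"rotation":[0,0,0],"grip":0.53},{"translation":[0,0,2],"rotation":[0,0,0],"grip":0.53},{"translation":[0,0,3],"rotation":[0,0,0],"grip":0.53},{"translation":[0,0,4],"rotation":[0,0,0],"grip":0.53},{"translation":[0,0,5],"rotation":[0,0,0],"grip":0.53},{"translation":[0,0,6],"rotation":[0,0,0],"grip":0.53},{"translation":[0,0,7],"rotation":[0,0,0],"grip":0.53},{"translation":[0,0,8],"rotation":[0,0,0],"grip":0.53},{"translation":[0,0,8.8],"rotation":[0,0,0],"grip":0.53},{"translation":[0,0,9],"rotation":[0,0,0],"grip":0.53}])

```text
time: 32.45
tool_pos: [0.5514, 0.2781, 0.1133]
tool_rot: [0.0, 0.598, 0.801, -0.0]
ft_force: [1.5, -1.2, 3.5]
gripper_width: 0.0201
grip_force: 1.4
```

```bash
python3 g.py .5514 .2782 .110 106.55
```

```text
t 32.45 pos [0.5514 0.2781 0.1133] yaw 106.55 tilt [ 0.e+00 -1.e-04 -1.e+00] F [ 1.5 -1.2  3.5] T [ 0.02 -0.23  0.01] w 0.0201 shift mm [0.1 0.  3.3] rotz -0.0 j [ 0.47  0.41 -0.18  0.98 -0.    1.75]
```

Request:
apply_moves(rows=[{"translation":[0,0,0.3],"rotation":[0,0,0],"grip":0.53},{"translation":[0,0,0.6],"rotation":[0,0,0],"grip":0.53},{"translation":[0,0,0.9],"rotation":[0,0,0],"grip":0.53},{"translation":[0,0,1.2],"rotation":[0,0,0],"grip":0.53},{"translation":[0,0,1.5],"rotation":[0,0,0],"grip":0.53},{"translation":[0,0,1.7],"rotation":[0,0,0],"grip":0.53},{"translation":[0,0,1.9],"rotation":[0,0,0],"grip":0.53},{"translation":[0,0,2],"rotation":[0,0,0],"grip":0.53},{"translation":[0,0,2],"rotation":[0,0,0],"grip":0.53},{"translation":[0,0,2],"rotation":[0,0,0],"grip":0.53}])

```text
time: 33.45
tool_pos: [0.5514, 0.2782, 0.1114]
tool_rot: [0.0, 0.598, 0.801, 0.0]
ft_force: [1.7, -0.8, 2.3]
gripper_width: 0.0202
grip_force: 1.3
```

Request:
apply_moves(rows=[{"translation":[0,0,0.2],"rotation":[0,0,0],"grip":0.53},{"translation":[0,0,0.4],"rotation":[0,0,0],"grip":0.53},{"translation":[0,0,0.6],"rotation":[0,0,0],"grip":0.53},{"translation":[0,0,0.8],"rotation":[0,0,0],"grip":0.53},{"translation":[0,0,1.0],"rotation":[0,0,0],"grip":0.53},{"translation":[0,0,1.1],"rotation":[0,0,0],"grip":0.53},{"translation":[0,0,1.2],"rotation":[0,0,0],"grip":0.53},{"translation":[0,0,1.2],"rotation":[0,0,0],"grip":0.53},{"translation":[0,0,1.2],"rotation":[0,0,0],"grip":0.53},{"translation":[0,0,1.2],"rotation":[0,0,0],"grip":0.53}])

```text
time: 34.45
tool_pos: [0.5516, 0.2783, 0.1106]
tool_rot: [0.0, 0.598, 0.801, 0.0]
ft_force: [0.8, -1.4, 5.3]
gripper_width: 0.0204
grip_force: 2.8
```

Request:
apply_moves(rows=[{"translation":[0,0,0.1],"rotation":[0,0,0],"grip":0.53},{"translation":[0,0,0.2],"rotation":[0,0,0],"grip":0.53},{"translation":[0,0,0.3],"rotation":[0,0,0],"grip":0.53},{"translation":[0,0,0.4],"rotation":[0,0,0],"grip":0.53},{"translation":[0,0,0.5],"rotation":[0,0,0],"grip":0.53},{"translation":[0,0,0.6],"rotation":[0,0,0],"grip":0.53},{"translation":[0,0,0.6],"rotation":[0,0,0],"grip":0.53},{"translation":[0,0,0.6],"rotation":[0,0,0],"grip":0.53},{"translation":[0,0,0.6],"rotation":[0,0,0],"grip":0.53},{"translation":[0,0,0.6],"rotation":[0,0,0],"grip":0.53}])

```text
time: 35.45
tool_pos: [0.5518, 0.2784, 0.1104]
tool_rot: [0.0, 0.598, 0.802, 0.001]
ft_force: [0.8, -0.7, 8.0]
gripper_width: 0.0205
grip_force: 3.8
```

The collar is seated: z has stalled at 8 N. I raise slightly, open wider and retreat straight up.

Request:
apply_moves(rows=[{"translation":[0,0,-0.7],"rotation":[0,0,0],"grip":0.53},{"translation":[0,0,-1],"rotation":[0,0,0],"grip":0.45},{"translation":[0,0,-1.2],"rotation":[0,0,0],"grip":0.35},{"translation":[0,0,-1.5],"rotation":[0,0,0],"grip":0.25},{"translation":[0,0,-1.5],"rotation":[0,0,0],"grip":0.25},{"translation":[0,0,-6],"rotation":[0,0,0],"grip":0.25},{"translation":[0,0,-16],"rotation":[0,0,0],"grip":0.25},{"translation":[0,0,-31],"rotation":[0,0,0],"grip":0.25},{"translation":[0,0,-51],"rotation":[0,0,0],"grip":0.25},{"translation":[0,0,-71],"rotation":[0,0,0],"grip":0.25}])

```text
time: 36.45
tool_pos: [0.5514, 0.2782, 0.1821]
tool_rot: [0.0, 0.598, 0.802, 0.0]
ft_force: [0.5, 0.9, 0.0]
gripper_width: 0.032
grip_force: 0.0
```

Request:
apply_moves(rows=[{"translation":[0,0,-10],"rotation":[0,0,0],"grip":0.25},{"translation":[0,0,-30],"rotation":[0,0,0],"grip":0.25},{"translation":[0,0,-50],"rotation":[0,0,0],"grip":0.25},{"translation":[0,0,-60],"rotation":[0,0,0],"grip":0.25},{"translation":[0,0,-60],"rotation":[0,0,0],"grip":0.25},{"translation":[0,0,-60],"rotation":[0,0,0],"grip":0.25},{"translation":[0,0,-60],"rotation":[0,0,0],"grip":0.25},{"translation":[0,0,-60],"rotation":[0,0,0],"grip":0.25},{"translation":[0,0,-60],"rotation":[0,0,0],"grip":0.25},{"translation":[0,0,-60],"rotation":[0,0,0],"grip":0.25}])

```text
time: 37.45
tool_pos: [0.5512, 0.2781, 0.2402]
tool_rot: [-0.0, 0.598, 0.801, -0.0]
ft_force: [0.6, -0.0, 0.5]
gripper_width: 0.0319
grip_force: 0.0
```

```bash
python3 - <<'E'
from h import *
s=snap('side','s6.png')
A=cv2.resize(s['img'][80:180,260:380],(720,600),interpolation=cv2.INTER_CUBIC)
cv2.imwrite('pics/s6c.png',A[:,:,::-1])
for z in(.1,.11,.1625): print(z,(np.array(proj(s,[.553,.2785,z]))-[260,80])*6)
E
```

```text
0.1 [305.92383067 322.31418083]
0.11 [305.89507122 303.73915473]
0.1625 [305.73773727 202.12101968]
```

View pics/s6c.png

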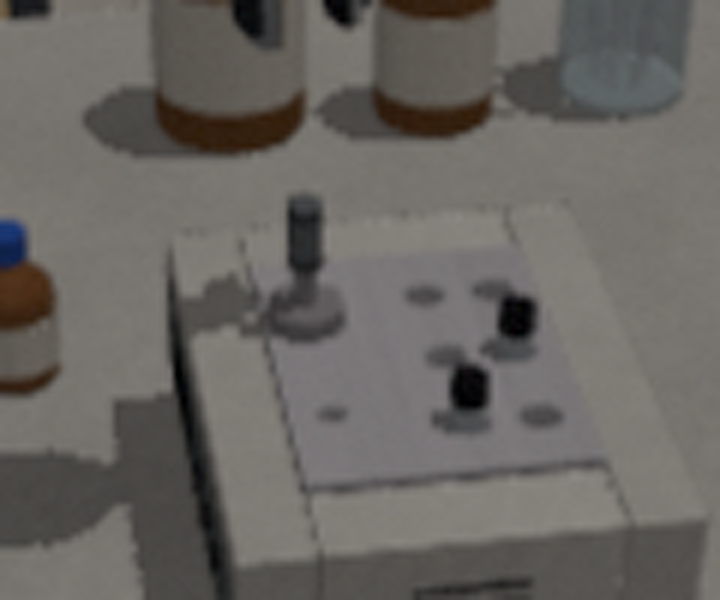

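The probe stands upright in the left bore with its handle top at (305,200), as predicted. The collar lies on the face at (307,310), and the gripper is clear.

```bash
python3 -c "
from workcell import job_done; print(job_done())"
```

```text
the job is handed in; nothing more can be done
None
```

The job is handed in after about 37 s: the right bore bottomed at about 42 mm (spacer), so the probe now stands on the bottom of the clear left bore at about 61.5 mm, with its collar down on the block's face and the gripper clear.

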